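# Rack the pipe offcuts by length

### The job

Stand the four loose pipe offcuts upright on the round pads of the offcut rail, one centred on each pad, in order of height: the shortest on the pad next to the upright bolt, the tallest at the far end. Leave the coil spring, the red magnet and the big nut where they are.

Things in the scene. Friction and masses are not known exactly. Their poses are not given: they have to be found in the camera images.
- offcut_26: steel pipe offcut standing on end, 42 mm outside diameter, 26 mm tall, the shortest, plain bright steel, wall 4.5 mm; origin at the centre of its underside, z along its axis (up)
- offcut_44: steel pipe offcut standing on end, 42 mm outside diameter, 44 mm tall, the second shortest, plain bright steel, wall 4.5 mm; origin at the centre of its underside, z along its axis (up)
- offcut_62: steel pipe offcut standing on end, 42 mm outside diameter, 62 mm tall, the second tallest, rusty brown; origin at the centre of its underside, z along its axis (up)
- offcut_84: steel pipe offcut standing on end, 42 mm outside diameter, 84 mm tall, the tallest, plain bright steel, wall 4.5 mm; origin at the centre of its underside, z along its axis (up)
- offcut_rail: fixed bright steel flat bar 82 x 360 mm, 6 mm thick, lying on the worktop roughly across the robot's view, with four round dark pads 58 mm across standing 3 mm above it (pad tops 9 mm above the worktop). Origin at the centre of its underside, y along its length, x across it, z up; the pad centres lie on its centre line at y = -97.5, -32.5, 32.5 and 97.5 mm
- end_bolt: fixed bolt standing on its hexagon head (27 mm) with its 16 mm thread upward, 60 mm tall, on the centre line of the rail beyond the last pad at one end, 60 mm from that pad's centre (157.5 mm from the rail's centre); it may be at either end, the other end has only a flat 4 mm plug. Origin at the centre of its underside
- spring: bystander: loose steel coil spring standing on end, 31 mm across, 36 mm tall; origin at the centre of its underside
- magnet: bystander: loose red triangular welding magnet lying flat, 72 x 90 x 14 mm; origin at the centre of its underside
- big_nut: bystander: loose rusty hexagon nut lying flat, 36 mm across flats, 17 mm tall; origin at the centre of its underside
Mind the look-alikes: they are no part of the job. Leave any turquoise or yellow look-alike of the offcut_26 alone.

How it is judged (in metres and radians):
At the end, for the whole second after the job is handed in: Each offcut stands upright (within 0.08 rad) on its pad, released and at rest, its centre within 12 mm of the pad's centre along and across the rail, heights growing pad by pad from the upright bolt: 26, 44, 62, 84 mm (horizontal distance between offcut_26 and end_bolt between 0.048 and 0.072 m and x of offcut_26 in the frame of offcut_rail between -0.012 and 0.012 m and z of offcut_26 in the frame of offcut_rail between 0.005 and 0.013 m and angle between each of offcut_26, offcut_44, offcut_62, offcut_84's own z axis and vertical below 0.08 rad and linear speed of each of offcut_26, offcut_44, offcut_62, offcut_84 below 0.02 m/s and contact force between each of offcut_26, offcut_44, offcut_62, offcut_84 and the fingers below 0.1 N and horizontal distance between offcut_44 and end_bolt between 0.113 and 0.137 m and x of offcut_44 in the frame of offcut_rail between -0.012 and 0.012 m and z of offcut_44 in the frame of offcut_rail between 0.005 and 0.013 m and horizontal distance between offcut_62 and end_bolt between 0.178 and 0.202 m and x of offcut_62 in the frame of offcut_rail between -0.012 and 0.012 m and z of offcut_62 in the frame of offcut_rail between 0.005 and 0.013 m and horizontal distance between offcut_84 and end_bolt between 0.243 and 0.267 m and x of offcut_84 in the frame of offcut_rail between -0.012 and 0.012 m and z of offcut_84 in the frame of offcut_rail between 0.005 and 0.013 m); the robot touches nothing.
It fails at once if the coil spring, the magnet or the big nut is moved more than 20 mm (distance of any of spring, magnet, big_nut from where it was at the start of the episode above 0.02 m).
It also fails if it takes over 80 s, if anything falls off the work surface, if the arm or the gripper's body presses on something with over 40 N, if the wrist force passes 120 N, or if a joint passes its speed limit or range.

### The arm

A 6-joint arm with a two-finger parallel gripper is mounted at the origin on a cart in front of the work surface, level with it; the furniture and walls round the work are solid. World frame = base frame: x ahead of the robot, y to its left, z up, the work surface at z = 0. Lengths are in m, angles in degrees, forces in N, time in s.
With the tool pointing down it reaches from about 0.375 to 0.9 m from the base axis. Payload 3.1 kg.
Tool frame: the origin (TCP) lies on the centre line of the jaws, within the pads' length; the fingertips stand 22 mm ahead of it and the grasp point (between the pads) lies 3 mm ahead of it; z points along the fingers, y is the line along which they close (so a half turn about z gives the same grasp; the last joint's range is limited). The gripper opens to 87 mm and grips with 3 to 60 N. Pads are 19 mm wide; open, the fingers measure 117 mm over their backs; the gripper's body (75 mm by 190 mm) begins 51 mm behind the grasp point.
Start: joints at [55.204, 30.224, 82.088, -0, 67.689, -10.227], TCP at [0.26, 0.568, 0.245] pointing down, gripper open.
Joint ranges: [-176.69, 176.69], [-43.24, 126.21], [12.49, 139.97], [-82, 262], [0, 151.66], [-163.58, 163.58]. Speed limits (degrees/s): [159.86, 159.86, 180, 180, 180, 180].

### API

Orientations are given as a 3x3 rotation matrix whose columns are the frame's x, y, z axes.
In Python, from rig import * gives the robot as it stands.
- The arm moves only by the shell command python3 -m jog 'ROWS'. ROWS is text: rows parted by semicolons, each of 7 numbers parted by spaces: the shift along the tool's x, y, z in mm, then the turn, a rotation vector about the tool's x, y, z in rad, then the finger opening in mm, from 0 to 87. In form: tx ty tz ax ay az fingers; .... A call has 1 to 12 rows; each row shifts and turns the commanded pose from where the row before left it, along the tool's axes as they then stand; what a row does not reach is not made up. A row lasts 1/8 s, in which the tool goes at most 62.5 mm and 10.7 degrees, less where a joint would pass 70% of its speed; a pose out of reach is approached as far as the arm can. A call with a gripper value outside its range is refused whole. The fingers move at their own pace and stop on an object; the grip force is fixed at half the most. Time passes only in rows, so rows that do not move let the fingers close. It gives the time, the measured TCP pose, the force, the opening and the grip force at its end, in the units of the state.
- read_state(): the state, without advancing time (a new reading comes with each control period).
- capture(name): name is "scene" or "side" or "wrist"; returns a dict with "color" (420x560x3 uint8, red, green, blue), "camera_matrix" (3x3 intrinsics, pixels), "R" (3x3) and "t" (3): a world point X has camera coordinates R X + t. Camera axes: x right, y down, z forward; pixel columns grow to the right and rows downward; lengths in m; the calibration is good to about 2 mm. A picture is of the moment at which its call begins. There is no depth.
- hand_in(): hands the job in; it is judged then, once.
Trained networks look in the newest picture that a camera, given by its name, has taken for a name from the list of things; names that differ only in an ending like _2 or _b are one class to them, and where a whole thing is asked for, a point or a joint stands for the part that bears it (a point fixed in the world has none). Each returns a list of dicts, best first, with "conf" (0 to 1); they miss things now and then, are a little off and sometimes report something else, mostly with a low value. They report only what shows in the picture. A call takes as long as a camera call. They do not tell look-alikes from the thing itself.
- find_in(camera, target): "at" ([x, y, z] in m, in world coordinates, good to about 4 mm: the middle of the surface that is visible of it).
- trace(camera, target): "pixels" (420x560 bool, what is visible of it).
- place_of(camera, target): "at" ([x, y, z] in m, in world coordinates, good to about 4 mm: a listed point, or the origin of a listed thing).
The state is a dict: "time_s": time; "joint_positions": joint angles; "qvel": joint speeds; "tau": joint torques, N m; "position": TCP position; "tcp_rot": TCP orientation; "force": force on the tool from outside, world axes, zero at the start; "moment": the same for the moment, N m; "opening": opening from 0.0 (shut) to 1.0 (fully open); "grasp_force": force on a finger pad.
Only numpy, scipy, OpenCV 4.12 (cv2) and the standard library are available. Lean on these libraries where they do the work, as an engineer would, in place of code of your own. Each camera call takes 0.05 s, during which the arm holds its last target. There are 200 camera calls.

## Working session

There is one attempt and no reset: what is moved stays moved. The work goes in short steps, Python scripts to look and compute and a shell command to move; the robot and the scene stay as the last step left them, time stands still between calls to the robot, and variables do not carry over. Pictures are saved under pics/ and viewed, at most 14 in all, crops included, and the job is handed in when it is done.

```bash
mkdir -p pics; ls; python3 - <<'E'
from rig import *
import cv2
for c in ("scene","side"):
    im=capture(c); cv2.imwrite(f"pics/{c}0.png",im["color"][:,:,::-1])
    for n in ["offcut_26","offcut_44","offcut_62","offcut_84","offcut_rail","end_bolt","spring","magnet","big_nut"]:
        print(c,n,[( [round(float(v),3) for v in d["at"]],round(d["conf"],2)) for d in place_of(c,n)])
s=read_state();print(s["time_s"],s["position"],s["tcp_rot"])
E
```

```text
pics
scene offcut_26 [([0.493, 0.072, 0.004], 0.84), ([0.38, 0.229, 0.001], 0.79), ([0.46, -0.207, -0.001], 0.69), ([0.486, 0.223, 0.001], 0.67), ([0.473, -0.079, -0.001], 0.63), ([0.407, 0.151, 0.003], 0.49)]
scene offcut_44 [([0.493, 0.072, 0.004], 0.84), ([0.38, 0.229, 0.001], 0.79), ([0.46, -0.207, -0.001], 0.69), ([0.486, 0.223, 0.001], 0.67), ([0.473, -0.079, -0.001], 0.63), ([0.407, 0.151, 0.003], 0.49)]
scene offcut_62 [([0.493, 0.072, 0.004], 0.84), ([0.38, 0.229, 0.001], 0.79), ([0.46, -0.207, -0.001], 0.69), ([0.486, 0.223, 0.001], 0.67), ([0.473, -0.079, -0.001], 0.63), ([0.407, 0.151, 0.003], 0.49)]
scene offcut_84 [([0.493, 0.072, 0.004], 0.84), ([0.38, 0.229, 0.001], 0.79), ([0.46, -0.207, -0.001], 0.69), ([0.486, 0.223, 0.001], 0.67), ([0.473, -0.079, -0.001], 0.63), ([0.407, 0.151, 0.003], 0.49)]
scene offcut_rail [([0.594, 0.048, 0.002], 0.87)]
scene end_bolt [([0.631, -0.11, 0.004], 0.45)]
scene spring [([0.529, 0.315, 0.001], 0.49)]
scene magnet [([0.356, -0.329, 0.0], 0.95)]
scene big_nut [([0.728, -0.019, 0.003], 0.46)]
side offcut_26 [([0.406, 0.155, 0.001], 0.
[... 516 characters left out ...]
33, 0.003], 0.6), ([0.461, -0.207, -0.0], 0.5)]
side offcut_84 [([0.406, 0.155, 0.001], 0.84), ([0.473, -0.079, -0.001], 0.73), ([0.487, 0.067, 0.003], 0.72), ([0.489, 0.224, -0.001], 0.6), ([0.381, 0.233, 0.003], 0.6), ([0.461, -0.207, -0.0], 0.5)]
side offcut_rail [([0.592, 0.047, 0.001], 0.72), ([0.486, 0.065, 0.0], 0.55)]
side end_bolt [([0.629, -0.11, 0.01], 0.68)]
side spring [([0.485, 0.226, -0.002], 0.68), ([0.527, 0.318, -0.0], 0.55)]
side magnet [([0.358, -0.322, 0.002], 0.7)]
side big_nut []
1.0 [0.2598175  0.56840323 0.24455949] [[-9.09472018e-01  4.15765137e-01  1.05963215e-06]
 [ 4.15765137e-01  9.09472018e-01 -1.63427555e-05]
 [-7.75845375e-06 -1.44227207e-05 -1.00000000e+00]]
```

View pics/scene0.png

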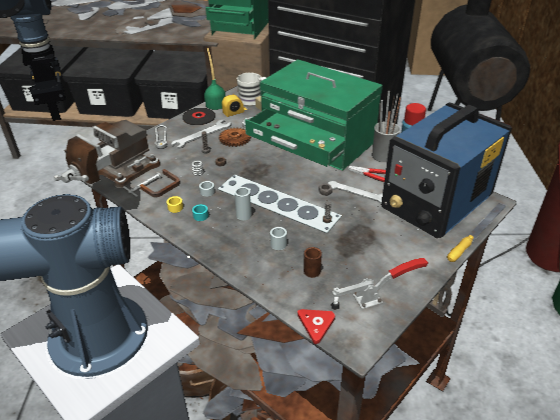

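View pics/side0.png

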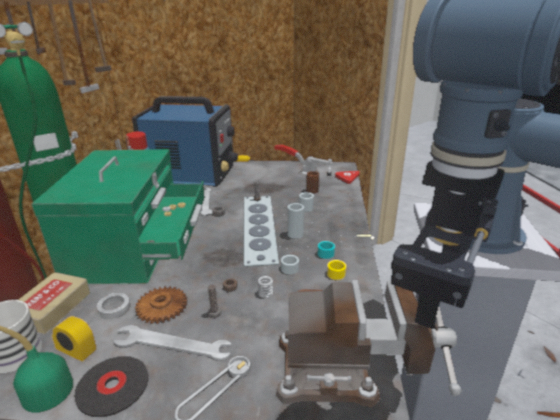

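The scene picture shows these candidates for a pipe offcut:
- yellow ring (175,203)
- teal ring (200,212)
- short bright ring (207,187)
- tall bright pipe (243,204)
- bright pipe (279,238)
- rusty pipe (312,262)

The bolt stands at (327,214), the right (-y) end of the rail. By the description, offcut_26 is the bright ring at (207,187). I'll check it in a crop and measure the pads.

```bash
cat > h.py <<'E'
import numpy as np, cv2
from rig import *
def pix(im,P):
    c=im["R"]@np.array(P)+im["t"]; u=im["camera_matrix"]@c; return u[:2]/u[2]
def ray(im,uv,z):
    d=im["R"].T@np.linalg.solve(im["camera_matrix"],[uv[0],uv[1],1.]); o=-im["R"].T@im["t"]
    return o+d*(z-o[2])/d[2]
E
python3 - <<'E'
from h import *
for c in ("scene","side"):
    im=capture(c); t=trace(c,"offcut_rail")[0]["pixels"].astype(np.uint8)
    hull=cv2.convexHull(cv2.findNonZero(t)); m=np.zeros_like(t); cv2.fillConvexPoly(m,hull,1)
    hsv=cv2.cvtColor(im["color"],cv2.COLOR_RGB2HSV)
    g=cv2.cvtColor(im["color"],cv2.COLOR_RGB2GRAY)
    d=((g<135)&(m>0)).astype(np.uint8)
    n,l,s,ce=cv2.connectedComponentsWithStats(d)
    for i in range(1,n):
        if s[i,4]>40: print(c,s[i],ce[i].round(1),ray(im,ce[i],.009).round(4))
    x,y=(150,150) if c=="scene" else (200,170)
    cv2.imwrite(f"pics/{c}1.png",cv2.resize(im["color"][y:y+140,x:x+200,::-1],None,fx=4,fy=4)) 
    for P in [(.728,-.019,.01),(.487,.224,.013),(.528,.316,.02)]: print(pix(im,P).round())
E
```

```text
scene [242 184  17  18 121] [251.3 190. ] [0.5744 0.1294 0.009 ]
scene [258 191  20  13 186] [267.7 196.9] [0.5849 0.0726 0.009 ]
scene [278 198  20  13 200] [287.2 204.3] [0.5993 0.0101 0.009 ]
scene [298 206  20  14 207] [307.4 212.3] [ 0.613  -0.0534  0.009 ]
scene [323 208   9  15  91] [326.9 216.3] [ 0.6371 -0.1026  0.009 ]
[326. 188.]
[206. 188.]
[197. 167.]
side [249 205  17   8  96] [257.3 208.6] [ 0.6128 -0.0423  0.009 ]
side [250 215  19  22 255] [258.3 225.8] [0.5914 0.0552 0.009 ]
side [250 239  20  11 162] [259.4 244.3] [0.5716 0.1456 0.009 ]
[217. 210.]
[289. 264.]
[265. 285.]
```

View pics/scene1.png

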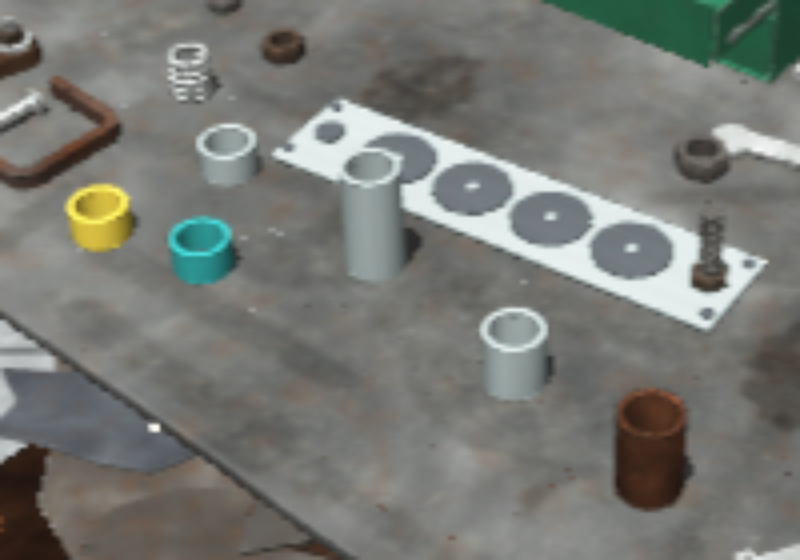

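The crop confirms it: 26 at crop (228,152) is bright, while yellow (100,215) and teal (202,250) are look-alikes. 84 is at (372,215), 44 at (514,352), 62 at (650,447) and the bolt at (709,255). The spring is at (190,70) and the nuts at (283,45) and (703,157). Next I'll take a high overview position with the tool aligned to the rail.

```bash
cat >> h.py <<'E'
def go(P,ang=12.6):
    s=read_state(); R=np.array(s["tcp_rot"]); p=np.array(s["position"])
    d=R.T@(np.array(P)-p)*1000
    y=R[:,1]; a=np.degrees(np.arctan2(y[1],y[0])); t=((a-ang+90)%180)-90
    print("t",s["time_s"],"p",p.round(4),"delta mm",d.round(1),"az rad",round(float(np.radians(t)),4),"q6",s["joint_positions"][5].round(1))
E
python3 - <<'E'
from h import *
im=capture("scene")
for uv in [(327,166),(340,160),(250,132)]: print([ray(im,uv,z).round(3) for z in (0,.05)])
go((.50,.10,.33))
E
```

```text
[array([0.826, 0.06 , 0.   ]), array([0.77 , 0.015, 0.05 ])]
[array([0.878, 0.052, 0.   ]), array([0.82 , 0.008, 0.05 ])]
[array([0.797, 0.375, 0.   ]), array([0.743, 0.314, 0.05 ])]
t 1.25 p [0.2598 0.5684 0.2446] delta mm [-413.2 -326.2  -85.4] az rad 0.9221 q6 -10.2
```

```bash
python3 -m jog '0 0 -85 0 0 0 87; -41 -33 0 0 0 0 87; -41 -33 0 0 0 0 87; -41 -33 0 0 0 0 87; -41 -33 0 0 0 0 87; -41 -33 0 0 0 0 87; -41 -33 0 0 0 0 87; -41 -33 0 0 0 0 87; -41 -33 0 0 0 0 87; -41 -33 0 0 0 0 87; -41 -33 0 0 0 0 87; 0 0 0 0 0 0.154 87' && python3 -m jog '0 0 0 0 0 0.154 87; 0 0 0 0 0 0.154 87; 0 0 0 0 0 0.154 87; 0 0 0 0 0 0.154 87; 0 0 0 0 0 0.154 87; 0 0 0 0 0 0 87; 0 0 0 0 0 0 87'
python3 - <<'E'
from h import *
go((.5,.1,.33))
im=capture("wrist"); cv2.imwrite("pics/w0.png",im["color"][:,:,::-1])
for n in ["offcut_26","offcut_rail","end_bolt","big_nut"]:
    print(n,[( [round(float(v),3) for v in d["at"]],round(d["conf"],2)) for d in place_of("wrist",n)])
for P in [(.613,-.053,.009),(.599,.01,.009),(.585,.073,.009),(.571,.137,.009)]: print(pix(im,P).round())
E
```

```text
time_s: 2.75
position: [0.4977, 0.0944, 0.3072]
tcp_rot: [[-0.83, 0.558, 0.002], [0.558, 0.83, -0.001], [-0.002, 0.0, -1.0]]
force: [-0.7, -0.3, -0.9]
opening: 1.002
grasp_force: 0.0
time_s: 3.62
position: [0.4955, 0.0978, 0.3071]
tcp_rot: [[-0.218, 0.976, 0.0], [0.976, 0.218, 0.0], [-0.0, 0.0, -1.0]]
force: [0.0, -0.1, 0.2]
opening: 1.001
grasp_force: 0.0
t 3.625 p [0.4955 0.0978 0.3071] delta mm [  1.1   4.9 -22.9] az rad 0.0003 q6 -14.1
offcut_26 [([0.492, 0.069, 0.001], 0.96), ([0.381, 0.23, -0.003], 0.66), ([0.404, 0.155, 0.002], 0.64), ([0.487, 0.223, 0.001], 0.62), ([0.465, -0.202, 0.001], 0.5)]
offcut_rail [([0.594, 0.042, -0.002], 0.84)]
end_bolt [([0.629, -0.111, 0.005], 0.77)]
big_nut []
[329. 284.]
[331. 245.]
[333. 204.]
[336. 158.]
```

View pics/w0.png

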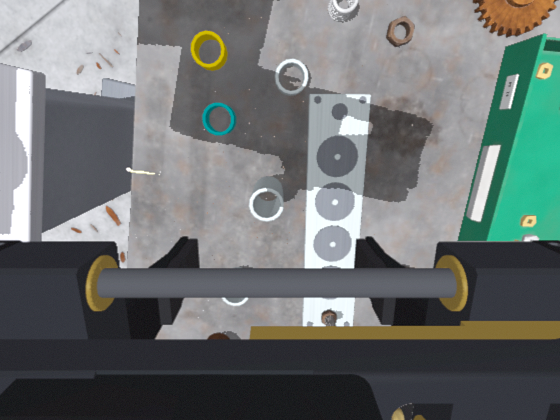

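The wrist view puts the pads at (337,156), (335,202) and (332,244), which matches my estimate to within 2 px. The 26 is at (292,76), 84 at (266,204), teal at (218,118) and yellow at (208,50). Now I'll pick up 26.

```bash
python3 - <<'E'
from h import *
go((.487,.2235,.025))
E
```

```text
t 3.875 p [0.4955 0.0978 0.3071] delta mm [124.5  19.  282.1] az rad -0.0013 q6 -14.1
```

```bash
python3 -m jog '42 6 0 0 0 0 87; 42 6 0 0 0 0 87; 41 7 0 0 0 0 87; 0 0 50 0 0 0 87; 0 0 50 0 0 0 87; 0 0 50 0 0 0 87; 0 0 40 0 0 0 87; 0 0 30 0 0 0 87; 0 0 0 0 0 0 87; 0 0 0 0 0 0 87'
python3 - <<'E'
from h import *
im=capture("wrist"); cv2.imwrite("pics/w1.png",im["color"][:,:,::-1])
print([( [round(float(v),3) for v in d["at"]],round(d["conf"],2)) for d in place_of("wrist","offcut_26")])
go((.487,.2235,.025))
E
```

```text
time_s: 5.12
position: [0.4878, 0.2242, 0.0879]
tcp_rot: [[-0.216, 0.976, 0.002], [0.976, 0.216, 0.0], [0.0, 0.002, -1.0]]
force: [-0.2, 0.0, 0.4]
opening: 0.998
grasp_force: 0.0
[([0.487, 0.225, 0.005], 0.89), ([0.38, 0.228, -0.005], 0.88), ([0.403, 0.155, 0.001], 0.53)]
t 5.225 p [0.4882 0.2243 0.0886] delta mm [-0.5 -1.5 63.6] az rad -0.0018 q6 0.3
```

```bash
python3 -m jog '0 -1 32 0 0 0 87; 0 0 22 0 0 0 87; 0 0 9 0 0 0 87; 0 0 0 0 0 0 87; 0 0 0 0 0 0 25; 0 0 0 0 0 0 25; 0 0 0 0 0 0 25; 0 0 0 0 0 0 25; 0 0 0 0 0 0 25; 0 0 0 0 0 0 25'
python3 - <<'E'
from h import *
go((.614,-.051,.034)); s=read_state(); print(s["opening"]*87,s["grasp_force"])
E
```

```text
time_s: 6.48
position: [0.4861, 0.2237, 0.0241]
tcp_rot: [[-0.216, 0.976, 0.0], [0.976, 0.216, 0.0], [0.0, 0.0, -1.0]]
force: [0.1, -0.4, -0.1]
opening: 0.471
grasp_force: 30.0
t 6.475 p [0.4861 0.2237 0.0241] delta mm [-295.9   65.5   -9.9] az rad -0.002 q6 0.3
41.00646889474186 29.99997029794031
```

```bash
python3 -m jog '0 0 -30 0 0 0 25; 0 0 -50 0 0 0 25; 0 0 -50 0 0 0 25; -40 9 0 0 0 0 25; -45 10 0 0 0 0 25; -45 10 0 0 0 0 25; -45 10 0 0 0 0 25; -45 10 0 0 0 0 25; -40 9 0 0 0 0 25; -36 8 0 0 0 0 25; 0 0 0 0 0 0 25; 0 0 0 0 0 0 25' && python3 - <<'E'
from h import *
go((.614,-.051,.034)); s=read_state(); print(s["opening"]*87,s["grasp_force"])
im=capture("wrist"); cv2.imwrite("pics/w2.png",im["color"][:,:,::-1])
E
```

```text
time_s: 7.98
position: [0.6135, -0.0505, 0.1535]
tcp_rot: [[-0.216, 0.976, -0.002], [0.976, 0.216, 0.001], [0.001, -0.002, -1.0]]
force: [0.1, 1.1, -1.5]
opening: 0.474
grasp_force: 30.0
t 7.975 p [ 0.6135 -0.0505  0.1535] delta mm [ -0.8   0.6 119.5] az rad -0.0023 q6 -27.6
41.22968356445935 29.99984466128808
```

View pics/w2.png

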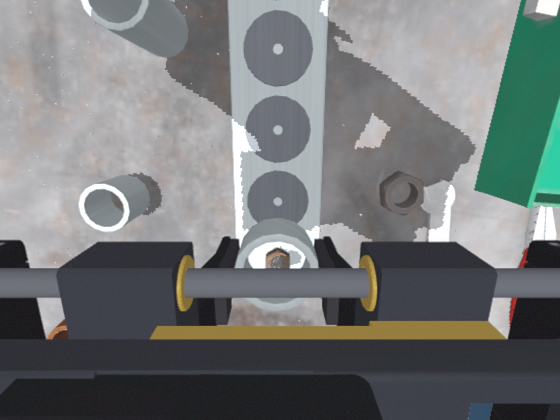

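```bash
python3 - <<'E'
from h import *
im=capture("wrist")
for uv in [(278,48),(278,130),(278,201.5)]: print(ray(im,uv,.009).round(4))
for P in [(.614,-.051,.009),(.6,.012,.009),(.587,.075,.009),(.573,.139,.009),(.627,-.11,.05),(.627,-.11,.0)]: print(pix(im,P).round())
E
```

```text
[0.5856 0.0777 0.009 ]
[0.6    0.0133 0.009 ]
[ 0.6143 -0.0503  0.009 ]
[277. 202.]
[278. 131.]
[279.  52.]
[280. -41.]
[277. 282.]
[277. 258.]
```

Visible pads are 3, 2 and 1 at (278,48), (278,130) and (278,202), with the bolt seen through the pipe. The tool is within 1 mm of pad 1, so I'll lower 26, release it and go for 44.

```bash
python3 -m jog '0 1 45 0 0 0 25; 0 0 40 0 0 0 25; 0 0 20 0 0 0 25; 0 0 10 0 0 0 25; 0 0 4 0 0 0 25; 0 0 0 0 0 0 25; 0 0 0 0 0 0 25' && python3 - <<'E'
from h import *
go((.614,-.051,.034)); s=read_state(); print(s["opening"]*87,s["grasp_force"])
E
```

```text
time_s: 8.95
position: [0.6162, -0.051, 0.0361]
tcp_rot: [[-0.216, 0.976, 0.002], [0.976, 0.216, -0.001], [-0.001, 0.002, -1.0]]
force: [-0.1, 0.4, -1.0]
opening: 0.472
grasp_force: 30.0
t 8.95 p [ 0.6162 -0.051   0.0361] delta mm [ 0.5 -2.2  2.1] az rad -0.0019 q6 -27.6
41.07050475442361 29.999675407088944
```

```bash
python3 -m jog '0 -2 2 0 0 0 25; 0 0 1 0 0 0 25; 0 0 0 0 0 0 25; 0 0 0 0 0 0 60; 0 0 0 0 0 0 60; 0 0 0 0 0 0 75; 0 0 0 0 0 0 75; 0 0 -20 0 0 0 75; 0 0 -40 0 0 0 87; 0 0 -50 0 0 0 87; 0 0 0 0 0 0 87' && python3 - <<'E'
from h import *
go((.473,-.079,.035)); s=read_state(); print(s["opening"]*87,s["grasp_force"])
im=capture("wrist")
print([( [round(float(v),3) for v in d["at"]],round(d["conf"],2)) for d in place_of("wrist","offcut_44")])
E
```

```text
time_s: 10.32
position: [0.6169, -0.052, 0.1479]
tcp_rot: [[-0.216, 0.976, 0.011], [0.976, 0.216, -0.003], [-0.005, 0.01, -1.0]]
force: [-0.1, -1.1, 0.3]
opening: 0.996
grasp_force: 0.0
t 10.325 p [ 0.6169 -0.052   0.1479] delta mm [   5.3 -147.5  111.4] az rad -0.0017 q6 -27.6
86.62610667977788 0.0
[([0.469, -0.078, -0.001], 0.78), ([0.491, 0.069, 0.003], 0.67), ([0.614, -0.053, 0.012], 0.57)]
```

```bash
python3 -m jog '1 -37 0 0 0 0 87; 1 -37 0 0 0 0 87; 1 -37 0 0 0 0 87; 2 -37 0 0 0 0 87; 0 0 20 0 0 0 87; 0 0 10 0 0 0 87; 0 0 0 0 0 0 87' && python3 - <<'E'
from h import *
im=capture("wrist")
print([( [round(float(v),3) for v in d["at"]],round(d["conf"],2)) for d in place_of("wrist","offcut_44")])
go((.472,-.079,.035))
E
```

```text
time_s: 11.3
position: [0.4675, -0.078, 0.1109]
tcp_rot: [[-0.216, 0.976, -0.003], [0.976, 0.216, 0.001], [0.002, -0.002, -1.0]]
force: [-0.3, -0.3, 0.3]
opening: 1.0
grasp_force: 0.0
[([0.47, -0.077, 0.001], 0.76), ([0.461, -0.203, 0.001], 0.71), ([0.488, 0.069, 0.006], 0.7), ([0.615, -0.054, 0.011], 0.64)]
t 11.4 p [ 0.4683 -0.0783  0.1118] delta mm [-1.5  3.5 76.8] az rad -0.0015 q6 -35.5
```

```bash
python3 -m jog '0 2 38 0 0 0 87; 0 0 28 0 0 0 87; 0 0 10 0 0 0 87; 0 0 0 0 0 0 87; 0 0 0 0 0 0 25; 0 0 0 0 0 0 25; 0 0 0 0 0 0 25; 0 0 0 0 0 0 25; 0 0 0 0 0 0 25; 0 0 0 0 0 0 25'
python3 - <<'E'
from h import *
go((.6,.0128,.044)); s=read_state(); print(s["opening"]*87,s["grasp_force"])
E
```

```text
time_s: 12.65
position: [0.4703, -0.078, 0.0362]
tcp_rot: [[-0.216, 0.976, 0.001], [0.976, 0.216, -0.0], [-0.001, 0.001, -1.0]]
force: [0.8, 0.5, 2.0]
opening: 0.48
grasp_force: 30.0
t 12.65 p [ 0.4703 -0.078   0.0362] delta mm [ 60.6 146.2  -7.7] az rad -0.0018 q6 -35.4
41.765052302936546 29.999104188900674
```

```bash
python3 -m jog '0 0 -30 0 0 0 25; 0 0 -40 0 0 0 25; 0 0 -40 0 0 0 25; 15 37 0 0 0 0 25; 15 37 0 0 0 0 25; 15 37 0 0 0 0 25; 16 36 0 0 0 0 25; 0 0 0 0 0 0 25; 0 0 40 0 0 0 25; 0 0 30 0 0 0 25; 0 0 20 0 0 0 25; 0 0 0 0 0 0 25' && python3 - <<'E'
from h import *
go((.6,.0128,.0455)); s=read_state(); print(s["opening"]*87,s["grasp_force"])
E
```

```text
time_s: 14.15
position: [0.5974, 0.0132, 0.054]
tcp_rot: [[-0.216, 0.976, -0.007], [0.976, 0.216, 0.001], [0.002, -0.006, -1.0]]
force: [-0.1, -0.6, -1.8]
opening: 0.477
grasp_force: 30.0
t 14.15 p [0.5974 0.0132 0.054 ] delta mm [-1.   2.5  8.5] az rad -0.0024 q6 -21.9
41.53648933276755 29.999499312252738
```

```bash
python3 -m jog '-1 2 5 0 0 0 25; 0 0 3 0 0 0 25; 0 0 0.5 0 0 0 25; 0 0 0 0 0 0 25; 0 0 0 0 0 0 60; 0 0 0 0 0 0 60; 0 0 0 0 0 0 75; 0 0 0 0 0 0 75; 0 0 -20 0 0 0 75; 0 0 -40 0 0 0 87; 0 0 -50 0 0 0 87; 0 0 0 0 0 0 87' && python3 - <<'E'
from h import *
go((.463,-.205,.045)); s=read_state(); print(s["opening"]*87,s["grasp_force"])
im=capture("wrist"); cv2.imwrite("pics/w3.png",im["color"][:,:,::-1])
print([( [round(float(v),3) for v in d["at"]],round(d["conf"],2)) for d in place_of("wrist","offcut_44")])
E
```

```text
time_s: 15.65
position: [0.6054, 0.0125, 0.1619]
tcp_rot: [[-0.216, 0.976, 0.009], [0.976, 0.216, -0.002], [-0.004, 0.009, -1.0]]
force: [0.4, -0.9, -0.7]
opening: 0.99
grasp_force: 0.0
t 15.65 p [0.6054 0.0125 0.1619] delta mm [-181.2 -187.1  115.8] az rad -0.0018 q6 -21.9
86.1091410695143 0.0
[([0.599, 0.013, 0.01], 0.96), ([0.613, -0.053, 0.012], 0.89), ([0.493, 0.067, 0.005], 0.85)]
```

View pics/w3.png

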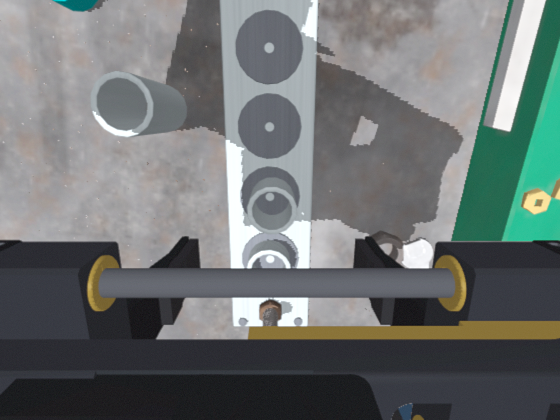

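Pads 1 and 2 now hold 26 at (269,258) and 44 at (270,208), both centred. Next is 62.

```bash
python3 -m jog '-36 -37 0 0 0 0 87; -36 -37 0 0 0 0 87; -36 -37 0 0 0 0 87; -36 -37 0 0 0 0 87; -37 -37 0 0 0 0 87; 0 0 15 0 0 0 87; 0 0 10 0 0 0 87; 0 0 0 0 0 0 87' && python3 - <<'E'
from h import *
im=capture("wrist")
print([( [round(float(v),3) for v in d["at"]],round(d["conf"],2)) for d in place_of("wrist","offcut_62")])
go((.463,-.205,.045))
E
```

```text
time_s: 16.75
position: [0.4604, -0.202, 0.1309]
tcp_rot: [[-0.218, 0.976, -0.003], [0.976, 0.218, 0.003], [0.003, -0.003, -1.0]]
force: [0.2, -0.3, 0.2]
opening: 0.999
grasp_force: 0.0
[([0.461, -0.203, -0.001], 0.97), ([0.617, -0.053, 0.011], 0.79)]
t 16.85 p [ 0.4613 -0.2025  0.132 ] delta mm [-2.9  1.2 87. ] az rad 0.0003 q6 -49.1
```

```bash
python3 -m jog '-1 0 40 0 0 0 87; 0 0 35 0 0 0 87; 0 0 12 0 0 0 87; 0 0 0 0 0 0 87; 0 0 0 0 0 0 25; 0 0 0 0 0 0 25; 0 0 0 0 0 0 25; 0 0 0 0 0 0 25; 0 0 0 0 0 0 25; 0 0 0 0 0 0 25'
python3 - <<'E'
from h import *
go((.5857,.0768,.0545)); s=read_state(); print(s["opening"]*87,s["grasp_force"])
E
```

```text
time_s: 18.1
position: [0.4616, -0.205, 0.0457]
tcp_rot: [[-0.216, 0.976, 0.001], [0.976, 0.216, -0.001], [-0.001, 0.001, -1.0]]
force: [0.6, -0.1, 2.2]
opening: 0.471
grasp_force: 30.0
t 18.1 p [ 0.4616 -0.205   0.0457] delta mm [248.4 182.1  -8.8] az rad -0.0021 q6 -49.1
40.93465653636424 29.986211069931414
```

```bash
python3 -m jog '0 0 -30 0 0 0 25; 0 0 -45 0 0 0 25; 0 0 -45 0 0 0 25; 35 26 0 0 0 0 25; 35 26 0 0 0 0 25; 36 26 0 0 0 0 25; 36 26 0 0 0 0 25; 36 26 0 0 0 0 25; 35 26 0 0 0 0 25; 35 26 0 0 0 0 25; 0 0 0 0 0 0 25; 0 0 0 0 0 0 25' && python3 - <<'E'
from h import *
go((.5857,.0768,.0545)); s=read_state(); print(s["opening"]*87,s["grasp_force"])
E
```

```text
time_s: 19.6
position: [0.584, 0.0765, 0.1648]
tcp_rot: [[-0.217, 0.976, -0.003], [0.976, 0.217, -0.0], [0.0, -0.003, -1.0]]
force: [0.4, -0.2, -2.4]
opening: 0.467
grasp_force: 30.0
t 19.6 p [0.584  0.0765 0.1648] delta mm [-1.000e-01  2.000e+00  1.103e+02] az rad -0.0011 q6 -15.9
40.59529990440922 29.976926254331318
```

```bash
python3 -m jog '0 1 40 0 0 0 25; 0 0 35 0 0 0 25; 0 0 20 0 0 0 25; 0 0 8 0 0 0 25; 0 0 4 0 0 0 25; 0 0 0 0 0 0 25; 0 0 0 0 0 0 25' && python3 - <<'E'
from h import *
go((.5857,.0768,.0545)); s=read_state(); print(s["force"])
E
```

```text
time_s: 20.48
position: [0.5868, 0.0768, 0.0595]
tcp_rot: [[-0.216, 0.976, 0.002], [0.976, 0.216, -0.0], [-0.0, 0.002, -1.0]]
force: [-0.6, -0.6, -1.7]
opening: 0.473
grasp_force: 30.0
t 20.475 p [0.5868 0.0768 0.0595] delta mm [ 0.2 -1.   5. ] az rad -0.002 q6 -15.8
[-0.63055585 -0.59394943 -1.66577244]
```

```bash
python3 -m jog '0 -1 3 0 0 0 25; 0 0 2 0 0 0 25; 0 0 0 0 0 0 25; 0 0 0 0 0 0 60; 0 0 0 0 0 0 60; 0 0 0 0 0 0 75; 0 0 0 0 0 0 75; 0 0 -20 0 0 0 75; 0 0 -50 0 0 0 87; 0 0 -50 0 0 0 87; 0 0 -10 0 0 0 87; 0 0 0 0 0 0 87' && python3 - <<'E'
from h import *
im=capture("wrist")
print([( [round(float(v),3) for v in d["at"]],round(d["conf"],2)) for d in place_of("wrist","offcut_84")])
go((.4905,.069,.055))
E
```

```text
time_s: 21.98
position: [0.5852, 0.0767, 0.1839]
tcp_rot: [[-0.216, 0.976, 0.001], [0.976, 0.216, -0.0], [-0.0, 0.001, -1.0]]
force: [0.2, 0.2, 0.8]
opening: 0.999
grasp_force: 0.0
[([0.584, 0.081, 0.008], 0.98), ([0.402, 0.156, 0.001], 0.83), ([0.49, 0.066, 0.001], 0.72), ([0.615, -0.051, 0.008], 0.69), ([0.6, 0.013, 0.006], 0.58)]
t 22.075 p [0.584  0.0767 0.182 ] delta mm [ 12.5 -92.6 127.3] az rad -0.0019 q6 -15.9
```

```bash
python3 -m jog '4 -31 0 0 0 0 70; 4 -31 0 0 0 0 70; 4 -30 0 0 0 0 70; 0 0 0 0 0 0 70; 0 0 0 0 0 0 70; 0 0 0 0 0 0 70' && python3 - <<'E'
from h import *
go((.4902,.0682,.055))
im=capture("wrist"); cv2.imwrite("pics/w4.png",im["color"][:,:,::-1])
E
```

```text
time_s: 22.82
position: [0.4941, 0.0684, 0.1832]
tcp_rot: [[-0.216, 0.976, 0.001], [0.976, 0.216, -0.0], [-0.0, 0.001, -1.0]]
force: [0.2, -0.3, 0.1]
opening: 0.807
grasp_force: 0.0
t 22.825 p [0.4941 0.0684 0.1832] delta mm [  0.7  -3.9 128.2] az rad -0.002 q6 -17.5
```

View pics/w4.png

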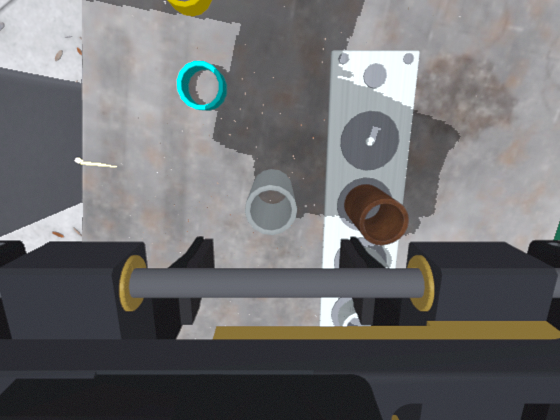

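The rusty 62 stands on pad 3, with its top at (382,220). The 84's top is at (271,208).

```bash
python3 - <<'E'
from h import *
im=capture("wrist"); print(ray(im,(271,208),.084),ray(im,(371,140),.009),ray(im,(382,220),.071))
E
python3 -m jog '1 -3 40 0 0 0 70; 0 0 0 0 0 0 70; 0 0 0 0 0 0 70'
```

```text
[0.48815138 0.07298302 0.084     ] [0.57276655 0.14138329 0.009     ] [0.58263569 0.07944278 0.071     ]
time_s: 23.3
position: [0.4903, 0.0688, 0.1441]
tcp_rot: [[-0.216, 0.976, 0.001], [0.976, 0.216, -0.0], [-0.0, 0.001, -1.0]]
force: [0.1, -1.0, 0.5]
opening: 0.799
grasp_force: 0.0
```

```bash
python3 -m jog '1 -1 35 0 0 0 70; 0 0 35 0 0 0 70; 0 0 19 0 0 0 70; 0 0 0 0 0 0 70; 0 0 0 0 0 0 25; 0 0 0 0 0 0 25; 0 0 0 0 0 0 25; 0 0 0 0 0 0 25; 0 0 0 0 0 0 25; 0 0 -30 0 0 0 25; 0 0 -45 0 0 0 25; 0 0 -45 0 0 0 25'
python3 - <<'E'
from h import *
go((.5718,.1408,.064)); s=read_state(); print(s["opening"]*87,s["grasp_force"])
E
```

```text
time_s: 24.8
position: [0.4874, 0.0697, 0.1749]
tcp_rot: [[-0.216, 0.976, -0.003], [0.976, 0.216, 0.0], [0.001, -0.003, -1.0]]
force: [0.2, 0.7, -2.2]
opening: 0.48
grasp_force: 30.0
t 24.8 p [0.4874 0.0697 0.1749] delta mm [ 51.1  98.1 110.7] az rad -0.002 q6 -17.4
41.7888002833163 29.997255703565315
```

```bash
python3 -m jog '13 24 0 0 0 0 25; 13 24 0 0 0 0 25; 13 25 0 0 0 0 25; 12 25 0 0 0 0 25; 0 0 0 0 0 0 25; 0 0 40 0 0 0 25; 0 0 35 0 0 0 25; 0 0 20 0 0 0 25; 0 0 8 0 0 0 25; 0 0 0 0 0 0 25; 0 0 0 0 0 0 25' && python3 - <<'E'
from h import *
go((.5718,.1408,.064)); s=read_state(); print(s["force"])
E
```

```text
time_s: 26.18
position: [0.5736, 0.1405, 0.0724]
tcp_rot: [[-0.216, 0.976, 0.002], [0.976, 0.216, 0.0], [-0.0, 0.001, -1.0]]
force: [-0.6, -0.1, -2.7]
opening: 0.474
grasp_force: 30.0
t 26.175 p [0.5736 0.1405 0.0724] delta mm [ 0.6 -1.7  8.4] az rad -0.002 q6 -9.6
[-0.60419839 -0.08736222 -2.7058126 ]
```

```bash
python3 -m jog '0 -1 5 0 0 0 25; 0 0 2 0 0 0 25; 0 0 0 0 0 0 25; 0 0 0 0 0 0 25' && python3 - <<'E'
from h import *
go((.5718,.1408,.064))
E
```

```text
time_s: 26.68
position: [0.5722, 0.1404, 0.0646]
tcp_rot: [[-0.216, 0.976, 0.0], [0.976, 0.216, -0.0], [-0.0, 0.0, -1.0]]
force: [-0.1, 0.0, -2.7]
opening: 0.479
grasp_force: 30.0
t 26.675 p [0.5722 0.1404 0.0646] delta mm [ 0.5 -0.3  0.6] az rad -0.0019 q6 -9.6
```

Still hanging free, so I'll lower it another 1 mm and let go.

```bash
python3 -m jog '0 0 1 0 0 0 25; 0 0 0 0 0 0 25; 0 0 0 0 0 0 60; 0 0 0 0 0 0 60; 0 0 0 0 0 0 75; 0 0 0 0 0 0 75; 0 0 -20 0 0 0 75; 0 0 -50 0 0 0 75; 0 0 -50 0 0 0 75; 0 0 -50 0 0 0 75; 0 0 -40 0 0 0 75; 0 0 0 0 0 0 75' && python3 -m jog '40 -40 0 0 0 0 75; 40 -40 0 0 0 0 75; 0 0 0 0 0 0 75; 0 0 0 0 0 0 75' && python3 - <<'E'
from h import *
for c in ("side","scene","wrist"):
    im=capture(c); cv2.imwrite(f"pics/{c}9.png",im["color"][:,:,::-1])
    print(c,[( [round(float(v),3) for v in d["at"]],round(d["conf"],2)) for d in place_of(c,"offcut_84")])
    if c=="side": cv2.imwrite("pics/side9.png",cv2.resize(im["color"][150:310,180:380,::-1],None,fx=3.5,fy=3.5))
    if c=="scene": cv2.imwrite("pics/scene9.png",cv2.resize(im["color"][150:290,150:350,::-1],None,fx=4,fy=4))
E
```

```text
time_s: 28.18
position: [0.5742, 0.1406, 0.2775]
tcp_rot: [[-0.216, 0.976, 0.009], [0.976, 0.216, 0.0], [-0.001, 0.009, -1.0]]
force: [0.3, 0.1, -0.6]
opening: 0.864
grasp_force: 0.0
time_s: 28.68
position: [0.4769, 0.2012, 0.273]
tcp_rot: [[-0.217, 0.976, 0.0], [0.976, 0.217, -0.0], [-0.0, -0.0, -1.0]]
force: [0.3, 0.2, -0.3]
opening: 0.859
grasp_force: 0.0
side [([0.571, 0.139, 0.011], 0.66), ([0.381, 0.232, 0.0], 0.62), ([0.406, 0.155, -0.002], 0.53), ([0.603, 0.012, 0.009], 0.44), ([0.608, -0.05, 0.006], 0.42)]
scene [([0.573, 0.145, 0.011], 0.86), ([0.404, 0.154, 0.001], 0.75), ([0.381, 0.231, -0.0], 0.72), ([0.604, 0.01, 0.01], 0.64), ([0.612, -0.049, 0.01], 0.57), ([0.583, 0.074, 0.008], 0.55)]
wrist [([0.38, 0.23, -0.001], 0.97), ([0.403, 0.153, -0.001], 0.76), ([0.573, 0.137, 0.011], 0.72), ([0.6, 0.014, 0.006], 0.71)]
```

View pics/scene9.png

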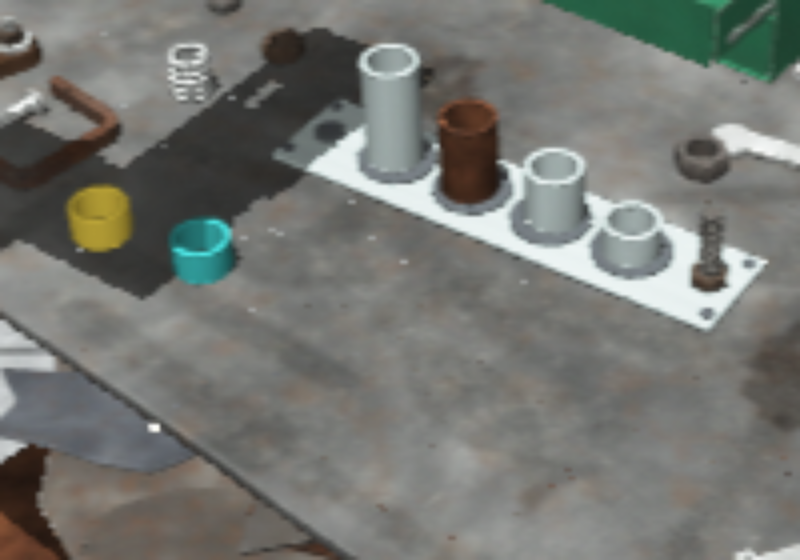

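View pics/wrist9.png

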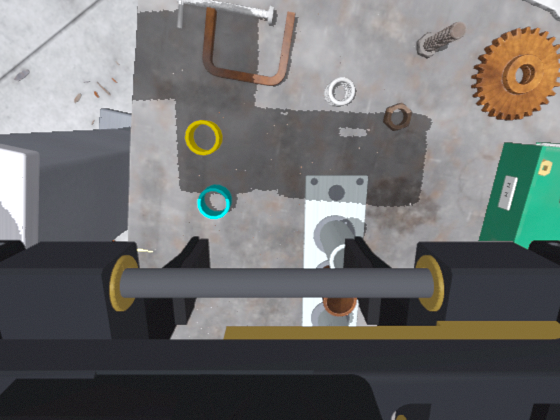

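All four stand upright on their pads: 26 at crop (630,240), 44 at (553,195), 62 at (468,150) and 84 at (390,110), rising away from the bolt at (709,255). The spring, nuts and look-alikes haven't moved.

```bash
python3 -c "
from rig import *
print(hand_in())"
```

```text
the job is handed in; nothing more can be done
None
```

The job is handed in: the four offcuts stand upright on their pads in the order 26, 44, 62, 84 mm from the bolt, at about 29 s on the robot's clock; the final pictures show them well centred and the spring and nuts in place, but I did not check the magnet again, and the hand-in returned no verdict.

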